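# Show where the mould stack belongs

## Task

Show a colleague which moulds to put away and where: point from above at the middle of the taller of the two steel mould stacks, fingertips two to three centimetres above it, and stay there for two seconds; then point in the same way at the middle of the one empty tray, two to three centimetres above its rim, again for two seconds. Finish with the fingertips raised about 20 cm above the bench. Only point: touch and move nothing, and never bring the fingertips down low over the shorter stack or a filled tray; pass over those at 10 cm or more.

Things in the scene. Friction and masses are not known exactly. Their poses are not given: they have to be found in the camera images.
- stack_tall: the taller stack of steel base moulds, five shallow grey moulds upside down and stuck together as one piece, 30 (x) x 40 (y) x 36 mm high, standing on the bench on the robot's side of the trays. The origin is the centre of its underside, z up.
- stack_tall_top (a point): centre of the top face of the taller mould stack, 36 mm above the bench.
- stack_short: the shorter stack of steel base moulds, two moulds stuck together, 28 (x) x 38 (y) x 14 mm high, standing on the bench on the robot's side of the trays; either stack may be on the left. The origin is the centre of its underside, z up.
- tray_empty: an open, shallow, rectangular stainless steel tray, 80 (x) x 70 (y) x 16 mm high with walls 2.5 mm and a floor 3 mm thick, fixed to the bench; all four trays are alike. This one has nothing in it; it may be any of the four in the row. The origin is the centre of its underside, z up.
- tray_empty_rim (a point): centre of the empty tray at the height of its rim, 16 mm above the bench.
- tray_wax: an open, shallow, rectangular stainless steel tray, 80 (x) x 70 (y) x 16 mm high with walls 2.5 mm and a floor 3 mm thick, fixed to the bench; all four trays are alike. This one holds a plain white block of wax, 32 x 44 x 18 mm. The origin is the centre of its underside, z up.
- wax_block: a plain white block of wax, 32 x 44 x 18 mm, lying loose on the floor of its tray (3 mm above the bench). The origin is the centre of its underside, z up.
- tray_pink: an open, shallow, rectangular stainless steel tray, 80 (x) x 70 (y) x 16 mm high with walls 2.5 mm and a floor 3 mm thick, fixed to the bench; all four trays are alike. This one holds a small pale pink tissue cassette with a white wax block on it, 40 x 28 x 11 mm. The origin is the centre of its underside, z up.
- cassette_pink: a small pale pink tissue cassette with a white wax block on it, 40 x 28 x 11 mm, lying loose on the floor of its tray (3 mm above the bench). The origin is the centre of its underside, z up.
- tray_green: an open, shallow, rectangular stainless steel tray, 80 (x) x 70 (y) x 16 mm high with walls 2.5 mm and a floor 3 mm thick, fixed to the bench; all four trays are alike. This one holds a small pale green tissue cassette with a white wax block on it, 40 x 28 x 11 mm. The origin is the centre of its underside, z up.
- cassette_green: a small pale green tissue cassette with a white wax block on it, 40 x 28 x 11 mm, lying loose on the floor of its tray (3 mm above the bench). The origin is the centre of its underside, z up.
- beaker: a small clear glass beaker, 52 mm across and 65 mm high, standing loose on the bench between the two mould stacks; the tallest thing near the work. The origin is the centre of its underside, z up.

How it is judged:
On the way, in this order (a step that is already met when the one before it is completed fails the run):
1. the fingertips stay for two seconds just above the middle of the taller mould stack (horizontal distance between the grasp point and stack_tall_top below 0.018 m and z of the grasp point in the frame of stack_tall_top between 0 and 0.075 m), for 1.8 s.
2. then the fingertips stay for two seconds just above the middle of the empty tray (horizontal distance between the grasp point and tray_empty_rim below 0.024 m and z of the grasp point in the frame of tray_empty_rim between 0 and 0.075 m), for 1.8 s.
At the end, for the whole second after the job is handed in: Both were pointed at in order (within 18 mm of the stack's middle, 24 mm of the tray's, fingertips under 55 mm above, 1.8 s each); the point between the finger pads is over 0.15 m above the bench; stacks, beaker and tray contents rest within 4 mm of their starts (height (world z) of the grasp point above 0.15 m and distance of each of stack_tall, stack_short, wax_block, cassette_pink, cassette_green, beaker from where it was at the start of the episode below 0.004 m and linear speed of each of stack_tall, stack_short, wax_block, cassette_pink, cassette_green, beaker below 0.02 m/s); the robot touches nothing.
It fails at once if the robot touches something (contact force between any of the arm, the fingers and anything else above 0.5 N).
It fails at once if a stack, the beaker or a tray's contents is moved or lifted (4 mm) (distance of any of stack_tall, stack_short, wax_block, cassette_pink, cassette_green, beaker from where it was at the start of the episode above 0.004 m).
It fails at once if the fingertips come below about 9 cm over the middle of the shorter stack or a filled tray ((horizontal distance between the grasp point and stack_short below 0.025 m and height (world z) of the grasp point below 0.11 m) or (horizontal distance between the grasp point and tray_wax below 0.03 m and height (world z) of the grasp point below 0.11 m) or (horizontal distance between the grasp point and tray_pink below 0.03 m and height (world z) of the grasp point below 0.11 m) or (horizontal distance between the grasp point and tray_green below 0.03 m and height (world z) of the grasp point below 0.11 m)).
It also fails if it takes over 54 s, if anything falls off the work surface, if the arm or the gripper's body presses on something with over 40 N, if the wrist force passes 120 N, or if a joint passes its speed limit or range.

## Robot

A 7-joint arm with a two-finger parallel gripper is mounted at the origin on a cart in front of the work surface, level with it; the furniture and walls round the work are solid. World frame = base frame: x ahead of the robot, y to its left, z up, the work surface at z = 0. Lengths are in m, angles in rad, forces in N, time in s.
With the tool pointing down it reaches from about 0.425 to 1.025 m from the base axis. Payload 9.4 kg.
Tool frame: the origin (TCP) lies midway between the tips of the shut fingers; the grasp point (between the pads) lies 19 mm behind it; y points along the fingers, z is the direction in which the jaws open and shut, and the axes are right-handed (so a half turn about y gives the same grasp; the last joint's range is limited). The gripper opens to 85 mm and grips with 20 to 120 N. Pads are 22 mm wide; open, the fingers measure 114 mm over their backs; the gripper's body (76 mm by 85 mm) begins 54 mm behind the grasp point. The pads swing forward as they close: fully open they stand 13 mm farther back than shut.
Start: joints at [-1.193, 0.599, -0.003, 1.599, 0.002, 0.943, -0.08], TCP at [0.318, 0.651, 0.231] pointing down, gripper open.
Joint ranges: [-2.57, 2.57], [-0.35, 1.97], [-1.29, 1.29], [0.11, 2.56], [-1.05, 4.19], [0.11, 1.86], [-2.63, 2.63]. Speed limits (rad/s): [2.22, 2.22, 3.01, 3.01, 3.14, 3.14, 3.14].

## Interface

Orientations are given as a 3x3 rotation matrix whose columns are the frame's x, y, z axes.
In Python, from cell import bot gives the robot as it stands.
- The arm moves only by the tool move_arm, never from a script. Its argument "moves" is a list that holds one entry, the list of rows, each a list of 6 numbers: the shift along the tool's x, y, z scaled (see below), then the turn, a rotation vector about the tool's x, y, z scaled (see below). In form: [[[dx, dy, dz, wx, wy, wz], ...]]. A call has exactly 10 rows; each row is the pose to reach, as a shift and turn from the pose commanded when the call began, along the tool's axes at that moment; what a row does not reach only later rows make up. The controller multiplies each number of a shift by 0.1 m and each number of a turn by 90 degrees. A row lasts 1/10 s, in which the tool goes at most 50 mm and 8.59 degrees, less where a joint would pass 70% of its speed; a pose out of reach is approached as far as the arm can. A call with a number of a shift or a turn outside -1 to 1 is refused whole. A call with a gripper value outside its range is refused whole. "fingers" is the closure, from 0 (fully open) to 1 (shut), set as the call begins (left out, the last holds). The fingers move at their own pace and stop on an object; "squeeze" is the grip in N (left out, the last holds). Time passes only in rows, so rows that repeat a pose let the fingers close, or fill a call up. It gives the time, the measured TCP pose, the force and the opening at its end, in the units of the state.
- bot.get_state(): the state, without advancing time (a new reading comes with each control period).
- bot.snapshot(name): name is "scene" or "top" or "wrist"; returns the picture (384x512x3 uint8, blue, green, red); there is no depth.
- bot.get_calibration(name): a dict with "camera_matrix" (3x3 intrinsics, pixels), "extrinsics" (4x4, takes a point from camera to world coordinates). Camera axes: x right, y down, z forward; pixel columns grow to the right and rows downward; lengths in m; the calibration is good to about 2 mm. A picture is of the moment at which its call begins: read the wrist's pose just before it. get_calibration takes no time and is no camera call; for the wrist camera it gives the pose at the moment of the call.
- bot.close_job(): hands the job in, once; it reports no verdict.
The state is a dict: "clock": time; "qpos": joint angles; "qd": joint speeds; "tau": joint torques, N m; "tool_pos": TCP position; "ee_rot": TCP orientation; "ft_force": force on the tool from outside, world axes, zero at the start; "ft_torque": the same for the moment, N m; "finger_gap": finger opening in m.
Only numpy, scipy, OpenCV 4.12 (cv2) and the standard library are available. Lean on these libraries where they do the work, as an engineer would, in place of code of your own. Each camera call takes 0.05 s, during which the arm holds its last target.

## Working session

There is one attempt and no reset: what is moved stays moved. The work goes in short steps, Python scripts to look and compute and a tool call to move; the robot and the scene stay as the last step left them, time stands still between calls to the robot, and variables do not carry over. Pictures are saved under pics/ and viewed, and the job is handed in when it is done.

Besides the shell and the picture viewer there is one more tool, called by a JSON object that holds its "method" and its "body". move_arm: Moves the arm, as the interface text tells. Its arguments: {"type":"object","properties":{"moves":{"type":"array","items":{"type":"array","items":{"type":"array","items":{"type":"number"}}}},"fingers":{"type":"number"},"squeeze":{"type":"number"}},"required":["moves"]}

```bash
mkdir -p pics; python3 - <<'E'
from cell import bot
import cv2,numpy as np
np.set_printoptions(precision=4,suppress=True)
for n in("top","scene"):
    cv2.imwrite(f"pics/{n}1.png",bot.snapshot(n)); c=bot.get_calibration(n); print(n,c["camera_matrix"],c["extrinsics"])
s=bot.get_state(); print(s["clock"],s["tool_pos"],s["ee_rot"],s["finger_gap"])
E
```

```text
top [[454.6709   0.     252.716 ]
 [  0.     454.6709 191.0193]
 [  0.       0.       1.    ]] [[-0.0104 -0.9935  0.1134  0.4412]
 [-0.9999  0.0102 -0.0024 -0.0818]
 [ 0.0012 -0.1134 -0.9935  0.8867]
 [ 0.      0.      0.      1.    ]]
scene [[425.8758   0.     255.7216]
 [  0.     425.8758 195.9978]
 [  0.       0.       1.    ]] [[-0.7294 -0.3822  0.5674  0.0588]
 [-0.6837  0.436  -0.5852  0.4055]
 [-0.0237 -0.8147 -0.5793  0.5513]
 [ 0.      0.      0.      1.    ]]
0.1 [0.3183 0.6509 0.2305] [[ 0.8984 -0.0005  0.4393]
 [-0.4393 -0.0013  0.8984]
 [ 0.0002 -1.     -0.0014]] 0.08539638321272845
```

View pics/top1.png

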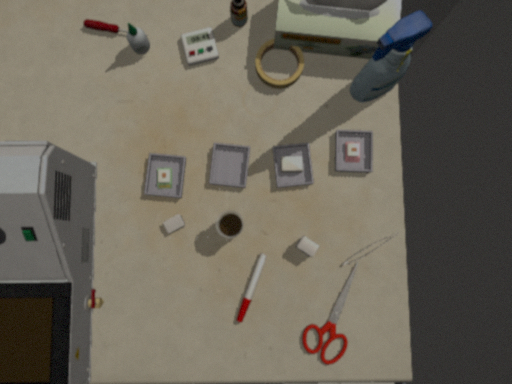

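View pics/scene1.png

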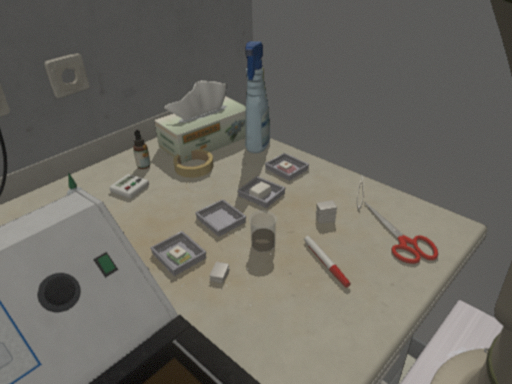

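The top view shows the green cassette's tray at (165,177), the empty tray at (230,166), the wax tray at (293,166) and the pink one at (353,151). The beaker is at (230,225). The stack at (174,224) looks short and the one at (308,246) tall, and the scene view (326,215) agrees. A bulky instrument stands at the left, between the arm and the work, so I need its height as well.

```bash
cat > h.py <<'E'
import cv2,numpy as np
from cell import bot
np.set_printoptions(precision=4,suppress=True)
def ray(n,p):
    c=bot.get_calibration(n);K=c["camera_matrix"];T=c["extrinsics"]
    d=T[:3,:3]@np.linalg.inv(K)@np.array([p[0],p[1],1.]);return T[:3,3],d/np.linalg.norm(d)
def onz(n,p,z):
    o,d=ray(n,p);return o+d*(z-o[2])/d[2]
def tri(p,q):
    o1,d1=ray("top",p);o2,d2=ray("scene",q)
    s=np.linalg.lstsq(np.c_[d1,-d2],o2-o1,rcond=None)[0]
    a=o1+s[0]*d1;b=o2+s[1]*d2;return (a+b)/2,np.linalg.norm(a-b)
def proj(n,P):
    c=bot.get_calibration(n);q=np.linalg.inv(c["extrinsics"])@np.r_[P,1.];u=c["camera_matrix"]@q[:3];return u[:2]/u[2]
E
python3 - <<'E'
from h import *
print("tray",onz("top",(230,166),.012),"tall",onz("top",(309,245),.036),"short",onz("top",(174,224),.014))
for n,p in dict(green=(165,177),wax=(293,166),pink=(353,151)).items():print(n,onz("top",p,.012))
print("beaker",onz("top",(229,222),.065))
print("instr green button",tri((29,233),(106,264)))
print("instr corner", tri((50,143),(90,195)))
t=cv2.imread("pics/top1.png");s=cv2.imread("pics/scene1.png")
a=cv2.resize(t[130:270,140:390],None,fx=3.2,fy=3.2,interpolation=2);cv2.imwrite("pics/tc.png",a)
b=cv2.resize(s[150:300,140:350],None,fx=3.5,fy=3.5,interpolation=2);cv2.imwrite("pics/sc.png",b)
E
```

```text
tray [ 0.5905 -0.0401  0.012 ] tall [ 0.4362 -0.1874  0.036 ] short [0.4788 0.0676 0.014 ]
green [0.5702 0.0862 0.012 ]
wax [ 0.5893 -0.1629  0.012 ]
pink [ 0.6178 -0.2809  0.012 ]
beaker [ 0.4791 -0.0404  0.065 ]
instr green button (array([0.4597, 0.2613, 0.1832]), np.float64(0.0009549377245356538))
instr corner (array([0.589 , 0.2156, 0.2061]), np.float64(0.020433142518830605))
```

View pics/tc.png

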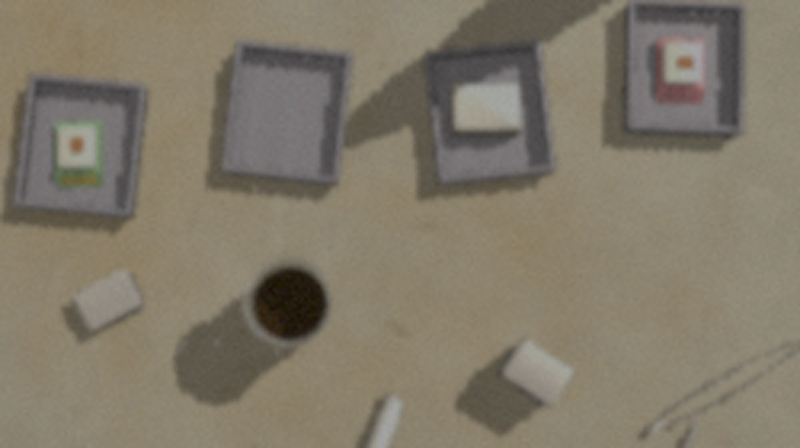

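View pics/sc.png

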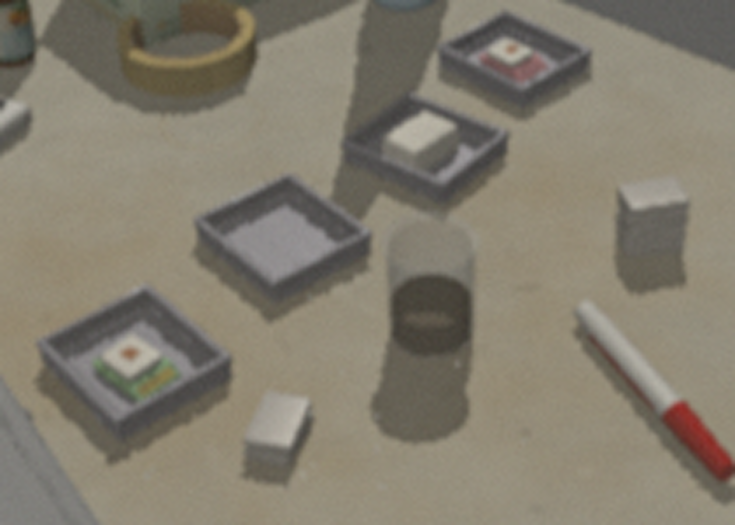

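```bash
python3 - <<'E'
from h import *
P=onz("top",(308.4,246.2),.036);Q=onz("top",(229.7,165.3),.016)
print("tall",P,proj("scene",P),"meas 326.6,206.6; tri",tri((308.4,246.2),(326.6,206.6)))
print("tray",Q,proj("scene",Q)," tri",tri((229.7,165.3),(140+283/3.5,150+232/3.5)))
print("short",tri((140+107/3.2,130+297/3.2),(140+282/3.5,150+418/3.5)))
cv2.imwrite("pics/w1.png",bot.snapshot("wrist"));print(bot.get_calibration("wrist"))
E
```

```text
tall [ 0.434  -0.1862  0.036 ] [326.745  205.1433] meas 326.6,206.6; tri (array([ 0.4341, -0.1866,  0.0321]), np.float64(0.00031191568426060045))
tray [ 0.5912 -0.0398  0.016 ] [220.9518 214.7725]  tri (array([ 0.5919, -0.0396,  0.0118]), np.float64(0.00014828978821182991))
short (array([0.4798, 0.0674, 0.0148]), np.float64(0.003144293859906616))
{'camera_matrix': array([[332.3966,   0.    , 256.2061],
       [  0.    , 332.3966, 191.5628],
       [  0.    ,   0.    ,   1.    ]]), 'extrinsics': array([[ 0.439 ,  0.8536,  0.2804,  0.2478],
       [ 0.8985, -0.4166, -0.1386,  0.6871],
       [-0.0015,  0.3128, -0.9498,  0.3739],
       [ 0.    ,  0.    ,  0.    ,  1.    ]])}
```

View pics/w1.png

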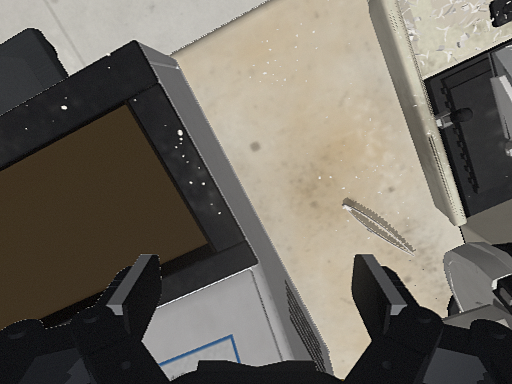

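The tall stack and the tray agree across both views to within 1–4 mm. The instrument is about 0.2 m high, so I'll rise well clear before crossing it, with the fingers nearly shut.

{"method": "move_arm", "body": {"moves": [[[0, -0.1, 0, 0, 0, 0], [0, -0.2, 0, 0, 0, 0], [0, -0.3, 0, 0, 0, 0], [0, -0.4, 0, 0, 0, 0], [0, -0.5, 0, 0, 0, 0], [0, -0.6, 0, 0, 0, 0], [0, -0.7, 0, 0, 0, 0], [0, -0.8, 0, 0, 0, 0], [0, -0.9, 0, 0, 0, 0], [0, -1, 0, 0, 0, 0]]], "fingers": 0.9}}

```text
clock: 1.15
tool_pos: [0.3185, 0.6513, 0.3321]
ee_rot: [[0.898, 0.0, 0.439], [-0.439, -0.0, 0.898], [0.0, -1.0, 0.0]]
ft_force: [0.4, 0.7, 0.2]
finger_gap: 0.0088
```

{"method": "move_arm", "body": {"moves": [[[0, -0.1, 0, 0, 0, 0], [0, -0.2, 0, 0, 0, 0], [0, -0.3, 0, 0, 0, 0], [0, -0.4, 0, 0, 0, 0], [0, -0.5, 0, 0, 0, 0], [0, -0.6, 0, 0, 0, 0], [0, -0.7, 0, 0, 0, 0], [0, -0.8, 0, 0, 0, 0], [0, -0.9, 0, 0, 0, 0], [0, -1, 0, 0, 0, 0]]]}}

```text
clock: 2.15
tool_pos: [0.3185, 0.6513, 0.4321]
ee_rot: [[0.898, 0.0, 0.439], [-0.439, 0.0, 0.898], [0.0, -1.0, 0.0]]
ft_force: [0.0, -0.1, -0.1]
finger_gap: 0.0087
```

```bash
python3 - <<'E'
from h import *
c=bot.get_calibration("wrist")
cv2.imwrite("pics/w2.png",bot.snapshot("wrist"));print(c["extrinsics"])
s=bot.get_state();print(s["clock"],s["tool_pos"],s["finger_gap"],s["qpos"],s["ft_force"])
E
```

```text
[[ 0.4391  0.8534  0.2809  0.2478]
 [ 0.8985 -0.417  -0.1376  0.6872]
 [-0.0003  0.3127 -0.9498  0.5755]
 [ 0.      0.      0.      1.    ]]
2.2 [0.3187 0.6518 0.434 ] 0.0086677167120564 [-1.2012  0.4677  0.0117  1.3324 -0.0054  1.339  -0.0735] [-0.1932  0.5378  1.2664]
```

View pics/w2.png

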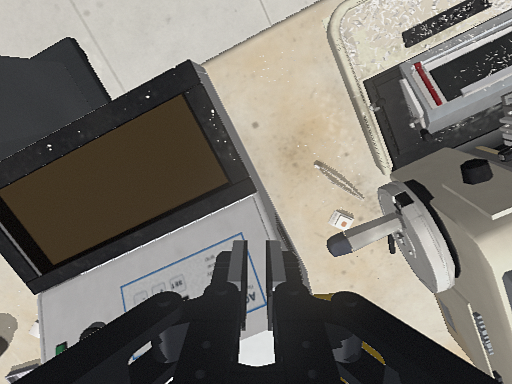

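The wrist view shows the embedding machine at lower left and a microtome at right, which I'm moving away from. Comparing the two wrist pictures gives the machine's height.

```bash
python3 - <<'E'
import numpy as np
K=np.array([[332.3966,0,256.2061],[0,332.3966,191.5628],[0,0,1]])
R=np.array([[.439,.8535,.2806],[.8985,-.4168,-.138],[-.0009,.3127,-.9498]])
o1=np.array([.2478,.6871,.3739]);o2=np.array([.2478,.6872,.5755])
for n,p,q in [("corner farx",(257,263),(255,190)),("corner nearx",(137,42),(193,62)),("blue",(235,337),(241,234)),("inner",(210,243),(229,184))]:
    d1=R@np.linalg.inv(K)@[*p,1];d2=R@np.linalg.inv(K)@[*q,1]
    s=np.linalg.lstsq(np.c_[d1,-d2],o2-o1,rcond=None)[0];print(n,o1+s[0]*d1,o2+s[1]*d2)
E
```

```text
corner farx [0.37916913 0.62342339 0.1245958 ] [0.37813925 0.62117559 0.12462724]
corner nearx [0.19180729 0.62857166 0.13990754] [0.19269415 0.62769047 0.13991573]
blue [0.4248841  0.58026436 0.14395121] [0.42302287 0.5770269  0.14402202]
inner [0.36217415 0.58061422 0.08075786] [0.36425694 0.5827336  0.08080062]
```

The machine rises to about 0.2 m at most, so the fingertips at 0.43 m clear it.

{"method": "move_arm", "body": {"moves": [[[0.1, 0, -0.1, 0, 0, 0], [0.2, 0, -0.2, 0, 0, 0], [0.3, 0, -0.3, 0, 0, 0], [0.4, 0, -0.4, 0, 0, 0], [0.5, 0, -0.5, 0, 0, 0], [0.6, 0, -0.6, 0, 0, 0], [0.7, 0, -0.7, 0, 0, 0], [0.8, 0, -0.8, 0, 0, 0], [0.9, 0, -0.9, 0, 0, 0], [1, 0, -1, 0, 0, 0]]]}}

```text
clock: 3.2
tool_pos: [0.3648, 0.5164, 0.4313]
ee_rot: [[0.898, 0.0, 0.439], [-0.439, 0.0, 0.898], [0.0, -1.0, 0.0]]
ft_force: [1.6, 0.3, 0.1]
finger_gap: 0.0086
```

{"method": "move_arm", "body": {"moves": [[[0.1, 0, -0.1, 0, 0, 0], [0.2, 0, -0.2, 0, 0, 0], [0.3, 0, -0.3, 0, 0, 0], [0.4, 0, -0.4, 0, 0, 0], [0.5, 0, -0.5, 0, 0, 0], [0.6, 0, -0.6, 0, 0, 0], [0.7, 0, -0.7, 0, 0, 0], [0.8, 0, -0.8, 0, 0, 0], [0.9, 0, -0.9, 0, 0, 0], [1, 0, -1, 0, 0, 0]]]}}

```text
clock: 4.2
tool_pos: [0.4106, 0.3827, 0.4313]
ee_rot: [[0.898, 0.0, 0.439], [-0.439, 0.0, 0.898], [0.0, -1.0, 0.0]]
ft_force: [0.2, -0.8, 0.2]
finger_gap: 0.0085
```

{"method": "move_arm", "body": {"moves": [[[0.1, 0, -0.1, 0, 0, 0], [0.2, 0, -0.2, 0, 0, 0], [0.3, 0, -0.3, 0, 0, 0], [0.4, 0, -0.4, 0, 0, 0], [0.5, 0, -0.5, 0, 0, 0], [0.6, 0, -0.6, 0, 0, 0], [0.7, 0, -0.7, 0, 0, 0], [0.8, 0, -0.8, 0, 0, 0], [0.9, 0, -0.9, 0, 0, 0], [1, 0, -1, 0, 0, 0]]]}}

```text
clock: 5.2
tool_pos: [0.4566, 0.2489, 0.4313]
ee_rot: [[0.898, 0.0, 0.439], [-0.439, 0.0, 0.898], [0.0, -1.0, 0.0]]
ft_force: [0.7, 0.5, -0.4]
finger_gap: 0.0085
```

{"method": "move_arm", "body": {"moves": [[[0.1, 0, -0.1, 0, 0, 0], [0.2, 0, -0.2, 0, 0, 0], [0.3, 0, -0.3, 0, 0, 0], [0.4, 0, -0.4, 0, 0, 0], [0.5, 0, -0.5, 0, 0, 0], [0.6, 0, -0.6, 0, 0, 0], [0.7, 0, -0.7, 0, 0, 0], [0.8, 0, -0.8, 0, 0, 0], [0.9, 0, -0.9, 0, 0, 0], [1, 0, -1, 0, 0, 0]]]}}

```text
clock: 6.2
tool_pos: [0.5025, 0.1151, 0.4313]
ee_rot: [[0.898, 0.0, 0.439], [-0.439, -0.0, 0.898], [0.0, -1.0, 0.0]]
ft_force: [-0.3, 0.4, 0.1]
finger_gap: 0.0083
```

```bash
python3 - <<'E'
from h import *
s=bot.get_state();print(s["clock"],s["tool_pos"],s["qpos"]);print(s["ee_rot"])
print(s["ee_rot"].T@(np.array([.434,-.186,.2])-s["tool_pos"])if hasattr(s["ee_rot"],"T") else np.array(s["ee_rot"]).T@(np.array([.434,-.186,.2])-np.array(s["tool_pos"])))
E
```

```text
6.2 [0.5025 0.1151 0.4313] [-0.5367  0.1549  0.2395  1.8047 -0.0395  1.1865  0.8309]
[[ 0.8984  0.0001  0.4393]
 [-0.4393 -0.      0.8984]
 [ 0.0001 -1.      0.    ]]
[ 0.0708  0.2313 -0.3006]
```

{"method": "move_arm", "body": {"moves": [[[0.02, 0.03, -0.1, 0, 0, 0], [0.05, 0.06, -0.2, 0, 0, 0], [0.07, 0.09, -0.3, 0, 0, 0], [0.1, 0.12, -0.4, 0, 0, 0], [0.12, 0.15, -0.5, 0, 0, 0], [0.14, 0.18, -0.6, 0, 0, 0], [0.17, 0.21, -0.7, 0, 0, 0], [0.19, 0.24, -0.8, 0, 0, 0], [0.22, 0.27, -0.9, 0, 0, 0], [0.24, 0.3, -1, 0, 0, 0]]]}}

```text
clock: 7.2
tool_pos: [0.4796, 0.015, 0.4011]
ee_rot: [[0.898, 0.0, 0.439], [-0.439, -0.0, 0.898], [0.0, -1.0, 0.0]]
ft_force: [0.9, -0.2, 0.4]
finger_gap: 0.0085
```

{"method": "move_arm", "body": {"moves": [[[0.02, 0.1, -0.1, 0, 0, 0], [0.05, 0.2, -0.2, 0, 0, 0], [0.07, 0.3, -0.3, 0, 0, 0], [0.1, 0.4, -0.4, 0, 0, 0], [0.12, 0.5, -0.5, 0, 0, 0], [0.14, 0.6, -0.6, 0, 0, 0], [0.17, 0.7, -0.7, 0, 0, 0], [0.19, 0.8, -0.8, 0, 0, 0], [0.22, 0.9, -0.9, 0, 0, 0], [0.24, 1, -1, 0, 0, 0]]]}}

```text
clock: 8.2
tool_pos: [0.4572, -0.0854, 0.3005]
ee_rot: [[0.898, 0.0, 0.439], [-0.439, -0.0, 0.898], [0.0, -1.0, -0.0]]
ft_force: [0.2, -0.1, -0.0]
finger_gap: 0.0086
```

{"method": "move_arm", "body": {"moves": [[[0.02, 0.1, -0.1, 0, 0, 0], [0.05, 0.2, -0.2, 0, 0, 0], [0.07, 0.3, -0.3, 0, 0, 0], [0.1, 0.4, -0.4, 0, 0, 0], [0.12, 0.5, -0.5, 0, 0, 0], [0.14, 0.6, -0.6, 0, 0, 0], [0.17, 0.7, -0.7, 0, 0, 0], [0.19, 0.8, -0.8, 0, 0, 0], [0.21, 0.9, -0.9, 0, 0, 0], [0.23, 1, -1, 0, 0, 0]]]}}

```text
clock: 9.2
tool_pos: [0.4338, -0.1853, 0.2005]
ee_rot: [[0.898, 0.0, 0.439], [-0.439, -0.0, 0.898], [0.0, -1.0, -0.0]]
ft_force: [0.0, -0.5, 0.4]
finger_gap: 0.0088
```

```bash
python3 - <<'E'
from h import *
c=bot.get_calibration("wrist");np.set_printoptions(precision=4,suppress=True)
cv2.imwrite("pics/w3.png",bot.snapshot("wrist"));print(proj("wrist",[.434,-.186,.036]))
s=bot.get_state();print(s["clock"],s["tool_pos"],s["qpos"])
print(np.array(s["ee_rot"]).T@(np.array([.434,-.186,.061])-np.array(s["tool_pos"])))
E
```

```text
[256.265 170.853]
9.25 [ 0.4328 -0.1865  0.1994] [ 0.0315  0.3609  0.3381  2.2133 -0.2073  0.5976  1.6363]
[0.001  0.1384 0.0012]
```

View pics/w3.png

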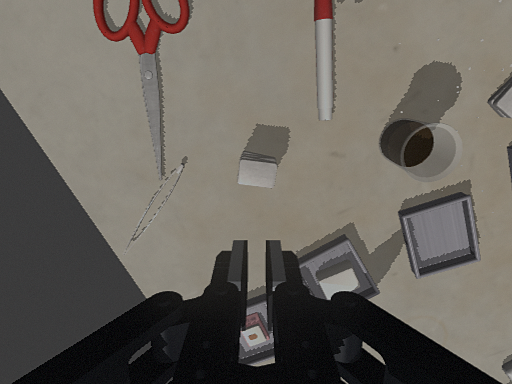

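The wrist view shows the top of the tall stack at (257,173), against a predicted (256,171), so about 2 mm off. The beaker is well to the side. Now descending.

{"method": "move_arm", "body": {"moves": [[[0, 0.1, 0, 0, 0, 0], [0, 0.2, 0, 0, 0, 0], [0, 0.3, 0, 0, 0, 0], [0, 0.4, 0, 0, 0, 0], [0, 0.5, 0, 0, 0, 0], [0, 0.6, 0, 0, 0, 0], [0, 0.7, 0, 0, 0, 0], [0, 0.8, 0, 0, 0, 0], [0, 0.9, 0, 0, 0, 0], [0, 0.95, 0, 0, 0, 0]]]}}

```text
clock: 10.25
tool_pos: [0.4338, -0.1844, 0.1052]
ee_rot: [[0.898, -0.001, 0.439], [-0.439, 0.0, 0.898], [-0.001, -1.0, -0.0]]
ft_force: [0.4, 0.4, 0.6]
finger_gap: 0.0085
```

{"method": "move_arm", "body": {"moves": [[[0, 0.1, 0, 0, 0, 0], [0, 0.2, 0, 0, 0, 0], [0, 0.3, 0, 0, 0, 0], [0, 0.38, 0, 0, 0, 0], [0, 0.42, 0, 0, 0, 0], [0, 0.44, 0, 0, 0, 0], [0, 0.44, 0, 0, 0, 0], [0, 0.44, 0, 0, 0, 0], [0, 0.44, 0, 0, 0, 0], [0, 0.44, 0, 0, 0, 0]]]}}

```text
clock: 11.25
tool_pos: [0.4343, -0.1845, 0.0626]
ee_rot: [[0.898, 0.001, 0.439], [-0.439, -0.0, 0.898], [0.001, -1.0, 0.0]]
ft_force: [-0.1, 0.2, -0.0]
finger_gap: 0.0087
```

```bash
python3 - <<'E'
from h import *
cv2.imwrite("pics/s4.png",cv2.resize(bot.snapshot("scene")[120:300,180:440],None,fx=3,fy=3));s=bot.get_state();print(s["clock"],s["tool_pos"])
E
```

```text
11.3 [ 0.4343 -0.1844  0.0625]
```

View pics/s4.png

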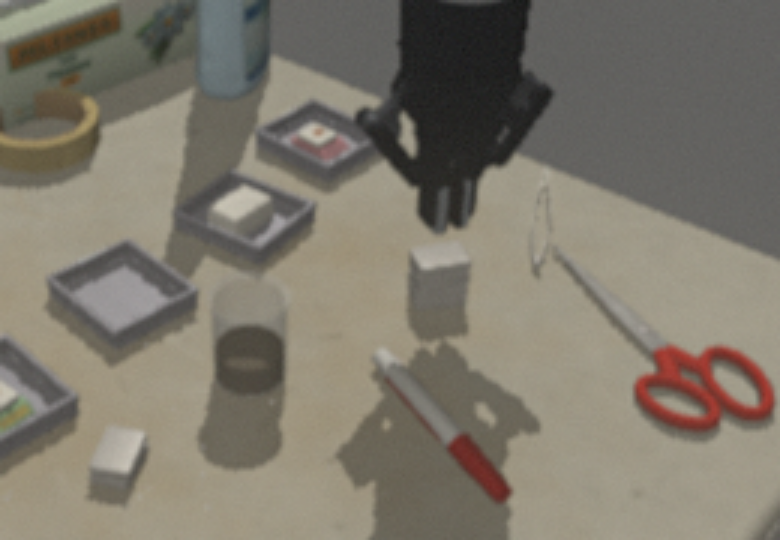

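The scene view shows the fingertips about 2.6 cm above the tall stack's top face and centred on it. Holding here.

{"method": "move_arm", "body": {"moves": [[[0, 0, 0, 0, 0, 0], [0, 0, 0, 0, 0, 0], [0, 0, 0, 0, 0, 0], [0, 0, 0, 0, 0, 0], [0, 0, 0, 0, 0, 0], [0, 0, 0, 0, 0, 0], [0, 0, 0, 0, 0, 0], [0, 0, 0, 0, 0, 0], [0, 0, 0, 0, 0, 0], [0, 0, 0, 0, 0, 0]]]}}

```text
clock: 12.3
tool_pos: [0.4341, -0.1845, 0.0623]
ee_rot: [[0.898, 0.0, 0.439], [-0.439, -0.0, 0.898], [0.0, -1.0, -0.0]]
ft_force: [0.6, 0.6, -0.4]
finger_gap: 0.0086
```

{"method": "move_arm", "body": {"moves": [[[0, 0, 0, 0, 0, 0], [0, 0, 0, 0, 0, 0], [0, 0, 0, 0, 0, 0], [0, 0, 0, 0, 0, 0], [0, 0, 0, 0, 0, 0], [0, 0, 0, 0, 0, 0], [0, 0, 0, 0, 0, 0], [0, 0, 0, 0, 0, 0], [0, 0, 0, 0, 0, 0], [0, 0, 0, 0, 0, 0]]]}}

```text
clock: 13.3
tool_pos: [0.4341, -0.1844, 0.0623]
ee_rot: [[0.898, 0.0, 0.439], [-0.439, -0.0, 0.898], [0.0, -1.0, -0.0]]
ft_force: [0.3, 0.5, 0.4]
finger_gap: 0.0085
```

{"method": "move_arm", "body": {"moves": [[[0, 0, 0, 0, 0, 0], [0, 0, 0, 0, 0, 0], [0, 0, 0, 0, 0, 0], [0, 0, 0, 0, 0, 0], [0, -0.1, 0, 0, 0, 0], [0, -0.2, 0, 0, 0, 0], [0, -0.4, 0, 0, 0, 0], [0, -0.6, 0, 0, 0, 0], [0, -0.8, 0, 0, 0, 0], [0, -1, 0, 0, 0, 0]]]}}

```text
clock: 14.3
tool_pos: [0.434, -0.1844, 0.1641]
ee_rot: [[0.898, 0.001, 0.439], [-0.439, -0.0, 0.898], [0.001, -1.0, 0.0]]
ft_force: [0.2, 1.2, 0.7]
finger_gap: 0.0086
```

```bash
python3 - <<'E'
from h import *
s=bot.get_state();print(s["clock"],s["tool_pos"])
print(np.array(s["ee_rot"]).T@(np.array([.591,-.040,.041])-np.array(s["tool_pos"])))
E
```

```text
14.3 [ 0.434  -0.1844  0.1641]
[0.0775 0.1232 0.1987]
```

{"method": "move_arm", "body": {"moves": [[[0.04, -0.05, 0.1, 0, 0, 0], [0.08, -0.1, 0.2, 0, 0, 0], [0.12, -0.15, 0.3, 0, 0, 0], [0.16, -0.2, 0.4, 0, 0, 0], [0.2, -0.2, 0.5, 0, 0, 0], [0.24, -0.2, 0.6, 0, 0, 0], [0.28, -0.2, 0.7, 0, 0, 0], [0.32, -0.2, 0.8, 0, 0, 0], [0.36, -0.2, 0.9, 0, 0, 0], [0.39, -0.2, 1, 0, 0, 0]]]}}

```text
clock: 15.3
tool_pos: [0.5137, -0.1112, 0.1821]
ee_rot: [[0.898, -0.0, 0.439], [-0.439, -0.0, 0.898], [-0.0, -1.0, -0.0]]
ft_force: [-0.3, 0.4, -0.4]
finger_gap: 0.0085
```

{"method": "move_arm", "body": {"moves": [[[0.04, 0, 0.1, 0, 0, 0], [0.08, 0, 0.2, 0, 0, 0], [0.12, 0, 0.3, 0, 0, 0], [0.16, 0, 0.4, 0, 0, 0], [0.2, 0, 0.5, 0, 0, 0], [0.24, 0, 0.6, 0, 0, 0], [0.28, 0, 0.7, 0, 0, 0], [0.32, 0, 0.8, 0, 0, 0], [0.36, 0, 0.9, 0, 0, 0], [0.39, 0, 0.98, 0, 0, 0]]]}}

```text
clock: 16.3
tool_pos: [0.592, -0.0401, 0.1822]
ee_rot: [[0.899, 0.0, 0.439], [-0.439, 0.0, 0.899], [0.0, -1.0, 0.0]]
ft_force: [0.1, 0.3, -0.2]
finger_gap: 0.0087
```

```bash
python3 - <<'E'
from h import *
print(proj("wrist",[.591,-.04,.016]))
cv2.imwrite("pics/w5.png",bot.snapshot("wrist"))
s=bot.get_state();print(s["clock"],s["tool_pos"])
print(np.array(s["ee_rot"]).T@(np.array([.591,-.040,.041])-np.array(s["tool_pos"])))
E
```

```text
[254.5744 168.1837]
16.35 [ 0.5929 -0.0389  0.1822]
[-0.0013  0.1412 -0.0019]
```

View pics/w5.png

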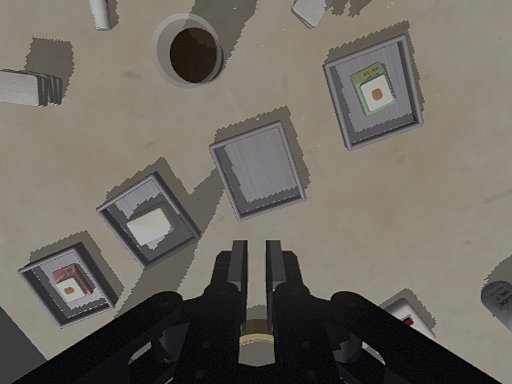

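The wrist view shows the empty tray centred at (257,170), against a predicted (255,168). Now descending.

{"method": "move_arm", "body": {"moves": [[[0, 0.1, 0, 0, 0, 0], [0, 0.2, 0, 0, 0, 0], [0, 0.3, 0, 0, 0, 0], [0, 0.4, 0, 0, 0, 0], [0, 0.5, 0, 0, 0, 0], [0, 0.6, 0, 0, 0, 0], [0, 0.7, 0, 0, 0, 0], [0, 0.8, 0, 0, 0, 0], [0, 0.9, 0, 0, 0, 0], [0, 0.95, 0, 0, 0, 0]]]}}

```text
clock: 17.35
tool_pos: [0.5909, -0.0408, 0.0862]
ee_rot: [[0.898, -0.001, 0.439], [-0.439, -0.0, 0.898], [-0.001, -1.0, -0.0]]
ft_force: [0.8, 0.5, -0.3]
finger_gap: 0.0086
```

{"method": "move_arm", "body": {"moves": [[[0, 0.1, 0, 0, 0, 0], [0, 0.2, 0, 0, 0, 0], [0, 0.3, 0, 0, 0, 0], [0, 0.38, 0, 0, 0, 0], [0, 0.43, 0, 0, 0, 0], [0, 0.46, 0, 0, 0, 0], [0, 0.46, 0, 0, 0, 0], [0, 0.46, 0, 0, 0, 0], [0, 0.46, 0, 0, 0, 0], [0, 0.46, 0, 0, 0, 0]]]}}

```text
clock: 18.35
tool_pos: [0.5914, -0.0408, 0.0416]
ee_rot: [[0.898, 0.001, 0.439], [-0.439, -0.0, 0.898], [0.001, -1.0, 0.0]]
ft_force: [-0.3, -0.2, -0.5]
finger_gap: 0.0087
```

{"method": "move_arm", "body": {"moves": [[[0, 0, 0, 0, 0, 0], [0, 0, 0, 0, 0, 0], [0, 0, 0, 0, 0, 0], [0, 0, 0, 0, 0, 0], [0, 0, 0, 0, 0, 0], [0, 0, 0, 0, 0, 0], [0, 0, 0, 0, 0, 0], [0, 0, 0, 0, 0, 0], [0, 0, 0, 0, 0, 0], [0, 0, 0, 0, 0, 0]]]}}

```text
clock: 19.35
tool_pos: [0.5912, -0.0408, 0.0413]
ee_rot: [[0.898, 0.0, 0.439], [-0.439, -0.0, 0.898], [0.0, -1.0, -0.0]]
ft_force: [0.4, 0.0, -0.1]
finger_gap: 0.0082
```

```bash
python3 - <<'E'
from h import *
cv2.imwrite("pics/s6.png",cv2.resize(bot.snapshot("scene")[120:300,120:380],None,fx=3,fy=3));s=bot.get_state();print(s["clock"],s["tool_pos"])
E
```

```text
19.4 [ 0.5912 -0.0408  0.0413]
```

View pics/s6.png

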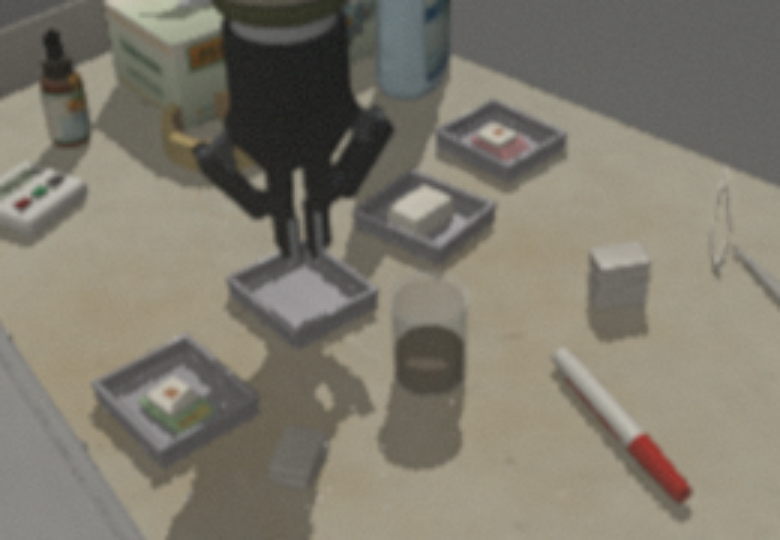

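The fingertips are about 2.5 cm above the rim, over the middle of the tray, and nothing has moved. I'll hold a little longer, then rise about 16 cm.

{"method": "move_arm", "body": {"moves": [[[0, 0, 0, 0, 0, 0], [0, 0, 0, 0, 0, 0], [0, 0, 0, 0, 0, 0], [0, 0, 0, 0, 0, 0], [0, 0, 0, 0, 0, 0], [0, 0, 0, 0, 0, 0], [0, 0, 0, 0, 0, 0], [0, 0, 0, 0, 0, 0], [0, 0, 0, 0, 0, 0], [0, 0, 0, 0, 0, 0]]]}}

```text
clock: 20.4
tool_pos: [0.5912, -0.0408, 0.0413]
ee_rot: [[0.898, 0.0, 0.439], [-0.439, -0.0, 0.898], [0.0, -1.0, 0.0]]
ft_force: [0.5, -0.4, -0.2]
finger_gap: 0.0083
```

{"method": "move_arm", "body": {"moves": [[[0, 0, 0, 0, 0, 0], [0, 0, 0, 0, 0, 0], [0, 0, 0, 0, 0, 0], [0, 0, 0, 0, 0, 0], [0, -0.1, 0, 0, 0, 0], [0, -0.2, 0, 0, 0, 0], [0, -0.3, 0, 0, 0, 0], [0, -0.4, 0, 0, 0, 0], [0, -0.5, 0, 0, 0, 0], [0, -0.6, 0, 0, 0, 0]]]}}

```text
clock: 21.4
tool_pos: [0.5913, -0.0408, 0.1024]
ee_rot: [[0.898, 0.0, 0.439], [-0.439, 0.0, 0.898], [0.0, -1.0, 0.0]]
ft_force: [-0.4, 0.4, 0.6]
finger_gap: 0.0085
```

{"method": "move_arm", "body": {"moves": [[[0, -0.1, 0, 0, 0, 0], [0, -0.2, 0, 0, 0, 0], [0, -0.3, 0, 0, 0, 0], [0, -0.4, 0, 0, 0, 0], [0, -0.5, 0, 0, 0, 0], [0, -0.6, 0, 0, 0, 0], [0, -0.7, 0, 0, 0, 0], [0, -0.8, 0, 0, 0, 0], [0, -0.9, 0, 0, 0, 0], [0, -1, 0, 0, 0, 0]]]}}

```text
clock: 22.4
tool_pos: [0.5911, -0.0408, 0.2021]
ee_rot: [[0.898, -0.0, 0.439], [-0.439, -0.0, 0.898], [-0.0, -1.0, -0.0]]
ft_force: [-0.9, -0.1, 0.3]
finger_gap: 0.0086
```

{"method": "move_arm", "body": {"moves": [[[0, 0, 0, 0, 0, 0], [0, 0, 0, 0, 0, 0], [0, 0, 0, 0, 0, 0], [0, 0, 0, 0, 0, 0], [0, 0, 0, 0, 0, 0], [0, 0, 0, 0, 0, 0], [0, 0, 0, 0, 0, 0], [0, 0, 0, 0, 0, 0], [0, 0, 0, 0, 0, 0], [0, 0, 0, 0, 0, 0]]]}}

```text
clock: 23.4
tool_pos: [0.5912, -0.0408, 0.2013]
ee_rot: [[0.898, 0.0, 0.439], [-0.439, 0.0, 0.898], [0.0, -1.0, 0.0]]
ft_force: [1.0, -0.2, -0.2]
finger_gap: 0.0082
```

```bash
python3 - <<'E'
from h import *
b=bot.snapshot("scene");cv2.imwrite("pics/s7.png",b);a=cv2.imread("pics/scene1.png")
d=cv2.absdiff(a,b).max(2)
print("tall,wax,pink diffs",d[195:235,310:345].max(),d[175:208,238:285].max(),d[150:182,265:310].max())
s=bot.get_state();print(s["clock"],s["tool_pos"],s["qd"])
E
```

```text
tall,wax,pink diffs 13 12 12
23.45 [ 0.5912 -0.0408  0.2013] [-0.0021  0.0006  0.0002  0.0009 -0.002   0.      0.0016]
```

View pics/s7.png

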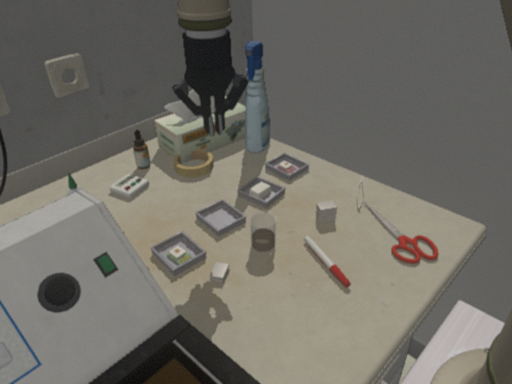

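The fingertips are up at 0.201 m and still, and everything is where it was in the first picture.

```bash
python3 -c "
from cell import bot
print(bot.close_job())"
```

```text
the job is handed in; nothing more can be done
None
```

I pointed at both places in order and handed the job in at about 23.5 s; no verdict was reported.

- **Taller stack:** the fingertips were within about 2 mm of its measured middle, (0.434, -0.186), and about 2.6 cm above the top. They stayed there for about 2.5 s.
- **Empty tray:** this was the second from the left in the top view. The fingertips were within about 1 mm of its measured middle, (0.591, -0.040), and about 2.5 cm above the rim. They stayed there for about 2.5 s.
- **Finish:** the fingertips ended at rest 20.1 cm above the bench.

**Last checks:**
- The last scene picture shows nothing moved. Around the tall stack and the wax and pink trays it matches the first picture to within image noise. I checked the short stack, beaker and green tray by eye only.
- The wrist force showed only noise, no sign of contact. The noise is larger than the 0.5 N contact limit, so it can't rule out a very light touch.
- Triangulating from two cameras put the tall stack's top and the tray rim about 4 mm lower than the sizes given. I used the given heights. Horizontal positions agreed to within 1 mm between the two fixed cameras and about 2 mm in the wrist views.

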